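# Click the length stop into the green notch

### The arm

A 6-joint arm with a two-finger parallel gripper is mounted at the origin on the work surface; the furniture and walls round the work are solid. World frame = base frame: x ahead of the robot, y to its left, z up, the work surface at z = 0. Lengths are in m, angles in rad, forces in N, time in s.
With the tool pointing down it reaches from about 0.425 to 0.95 m from the base axis. Payload 3.5 kg.
Tool frame: the origin (TCP) lies at the very end of the fingers, on their centre line; the grasp point (between the pads) lies ctrl.tcp_to_grasp behind it (ctrl.tcp_to_grasp is the distance from the TCP to the grasp point, in m); z points along the fingers, y is the line along which they close (so a half turn about z gives the same grasp; the last joint's range is limited). The gripper opens to 85 mm and grips with 20 to 120 N. Pads are 22 mm wide; open, the fingers measure 114 mm over their backs; the gripper's body (76 mm by 85 mm) begins 54 mm behind the grasp point. The pads swing forward as they close: fully open they stand 13 mm farther back than shut.
Start: joints at [-1.273, 0.286, 1.577, -0, 1.279, -0.15], TCP at [0.292, -0.608, 0.231] pointing down, gripper open.
Joint ranges: [-2.77, 2.77], [-0.9, 2.22], [0.21, 2.48], [-1.53, 4.67], [0.24, 2.81], [-2.84, 2.84]. Speed limits (rad/s): [2.79, 2.79, 3.14, 3.14, 3.14, 3.14].

### API

Orientations are given as a unit quaternion [x, y, z, w].
In Python, from plant import ctrl gives the robot as it stands.
- The arm moves only by the shell command python3 -m inch 'ROWS' [FORCE]. ROWS is JSON, a list of rows, each an object with "slide": the shift along the tool's x, y, z in cm, a list of three; "turn": the turn about the tool's z in rad; "grip": the finger opening in cm, from 0 to 8.54. A call has 1 to 20 rows; each row is the pose to reach, as a shift and turn from the pose commanded when the call began, along the tool's axes at that moment; what a row does not reach only later rows make up. A row lasts 1/10 s, in which the tool goes at most 50 mm and 8.59 degrees, less where a joint would pass 70% of its speed; a pose out of reach is approached as far as the arm can. A call with a gripper value outside its range is refused whole. The fingers move at their own pace and stop on an object; FORCE is the grip in N (left out, the last holds). Time passes only in rows, so rows that repeat a pose let the fingers close. It gives the time, the measured TCP pose, the force, the opening and the grip force at its end, in the units of the state.
- ctrl.get_state(): the state, without advancing time (a new reading comes with each control period).
- ctrl.read_camera(name): name is "scene" or "top" or "wrist"; returns (picture, depth): 480x640x3 uint8, red, green, blue; 480x640 float32, m along the optical axis (not along the pixel's ray), 0 where there is no reading.
- ctrl.camera_info(name): a dict with "K" (3x3 intrinsics, pixels), "camera_from_world" (4x4, takes a point from world to camera coordinates); the wrist camera has in their place "T_tool_cam" (4x4, takes a point from camera to tool coordinates, whose origin is the TCP and whose axes are the flange's). Camera axes: x right, y down, z forward; pixel columns grow to the right and rows downward; lengths in m; the calibration is good to about 2 mm. A picture is of the moment at which its call begins: read the wrist's pose just before it. camera_info takes no time and is no camera call.
- ctrl.sign_off(): hands the job in; it is judged then, once.
The state is a dict: "time": time; "qpos": joint angles; "dq": joint speeds; "joint_efforts": joint torques, N m; "eef_pos": TCP position; "tcp_rot": TCP orientation; "contact_force": force on the tool from outside, world axes, zero at the start; "wrist_torque": the same for the moment, N m; "opening": opening from 0.0 (shut) to 1.0 (fully open); "finger_force": force on a finger pad.
Only numpy, scipy, OpenCV 4.12 (cv2) and the standard library are available. Lean on these libraries where they do the work, as an engineer would, in place of code of your own. Each camera call takes 0.05 s, during which the arm holds its last target. There are 200 camera calls.

### The job

Set the plaster-cutting gauge to the green length: with the fingertips, push the dark grey sliding stop along its rail until it clicks into the notch at the green tab, with its red pointer on the middle of that tab. Only push it, never pinch it between the fingers, and do not disturb the plaster roll, the brown vial or the dropper bottle standing around. Finish clear of everything, with the stop resting in the notch.

Things in the scene. Friction and masses are not known exactly. Their poses are not given: they have to be found in the camera images.
- gauge: Fixed gauge: white base 150 (x) x 360 (y) x 12 mm, aluminium rail along its middle (top at z 22 mm), steel fence 8 mm thick, 52 mm high at y = +154 mm, black end cap 26 mm high at y = -164 mm; nothing behind the stop is higher. Origin: centre of the underside, on the table. y axis: along the rail, from the stop's parking end to the fence. The -x side faces the robot and carries the tabs.
- stop (a joint): Travel of the dark grey stop, m: 0 at the parking end (its middle at gauge y -100 mm), limit 0.2; starts at 0 to 0.035. Notches at 0.075, 0.125, 0.175. Drag about 1 N. A spring ball climbs a rib 7 mm before and after each notch: the push rises to about 5 N from 14 mm before it, falls to nothing at 7 mm; from 4 mm the stop jumps in by itself and stays. 5 N pushes it on or back out.
- stop_pointer (a point): Tip of the red pointer on the robot's side of the dark grey stop, z 33 mm, 56 mm towards gauge -x from the rail's centre line, at the middle of the stop's length. The stop is a block 96 mm wide across the rail and 50 mm long, top at z 71 mm, with a black ribbed rubber pad on each end.
- rear_pad (a point): Black rubber pad on the stop's parking-end (gauge -y) face, 86 mm wide, 5 mm thick, from 32 to 68 mm above the table: the face to push towards the notches. The point: centre of its outer face, on the rail's centre line, 50 mm above the table.
- front_pad (a point): The same pad on the stop's fence-end (gauge +y) face, the point at the centre of its outer face.
- green_tab: Green tab, 22 (across the rail) x 16 (along it) x 4 mm, flat on the base plate's robot side. Its middle marks one of the three notches: the stop is in it when the pointer stands at the tab's middle along the rail. Origin: centre of its underside, z 12 mm; axes as the gauge's. The green, yellow and blue tabs change places.
- yellow_tab: Yellow tab, same form, marks another notch.
- blue_tab: Blue tab, same form, marks another notch.
- plaster_roll: Loose roll of plaster, 45 mm across, 30 mm high, standing beyond the gauge; origin under its centre.
- brown_vial: Loose brown vial with blue cap, 23 mm across, 58 mm high, standing beyond the gauge; origin under its centre.
- dropper_bottle: Loose brown dropper bottle, 33 mm across, 102 mm high, standing past the gauge's fence end; origin under its centre.
Not all that is in view belongs to the job. Of the things that look like the brown_vial, the smaller one is meant. There is more than one size of the dropper_bottle; the one meant has the size given above.

How it is judged:
By the outcome, as a careful person would: the job done as asked, in the order asked, and still so for the second after the job is handed in, with the robot touching nothing.
It also fails if it takes over 45 s, if anything falls off the work surface, if the arm or the gripper's body presses on something with over 40 N, if the wrist force passes 120 N, or if a joint passes its speed limit or range.

## Working session

There is one attempt and no reset: what is moved stays moved. The work goes in short steps, Python scripts to look and compute and a shell command to move; the robot and the scene stay as the last step left them, time stands still between calls to the robot, and variables do not carry over. Pictures are saved under pics/ and viewed, at most 10 in all, crops included, and the job is handed in when it is done.

```bash
mkdir -p pics; ls; cat > h.py <<'E'
import numpy as np, cv2
from plant import ctrl
from scipy.spatial.transform import Rotation as R
E
python3 - <<'E'
from h import *
for n in ("scene","top"):
    p,d=ctrl.read_camera(n); np.savez(f"pics/{n}.npz",p=p,d=d); cv2.imwrite(f"pics/{n}1.png",p[:,:,::-1])
    print(ctrl.camera_info(n))
s=ctrl.get_state(); print(s)
E
```

```text
pics
{'K': array([[582.75712746,   0.        , 315.4482924 ],
       [  0.        , 582.75712746, 246.9548523 ],
       [  0.        ,   0.        ,   1.        ]]), 'camera_from_world': array([[ 0.01671337,  0.99980171,  0.010826  , -0.07777399],
       [ 0.81107739, -0.0072252 , -0.58489423, -0.44164603],
       [-0.58470003,  0.01855628, -0.81103732,  1.3416217 ],
       [ 0.        ,  0.        ,  0.        ,  1.        ]])}
{'K': array([[565.29498335,   0.        , 330.54714984],
       [  0.        , 565.29498335, 235.56215113],
       [  0.        ,   0.        ,   1.        ]]), 'camera_from_world': array([[-0.02177224, -0.99881598, -0.04350421,  0.10203445],
       [-0.99865724,  0.02377355, -0.04602751,  0.57467949],
       [ 0.04700726,  0.04244368, -0.99799241,  0.89991258],
       [ 0.        ,  0.        ,  0.        ,  1.        ]])}
{'time': 0.1, 'qpos': array([-1.27300569e+00,  2.87111410e-01,  1.57804071e+00,  4.20016802e-06,
        1.27862636e+00, -1.49994466e-01]), 'dq': array([ 8.36043469e-04, -7.30908875e-04, -3.67505856e-03,  6.52210496e-04,
       -3.89914229e-04, -1.18785182e-05]), 'joint_efforts': array([ 1.31104578e-03, -4.07297230e+01, -2.93699867e+01, -1.56536366e-04,
        3.41230399e-03, -2.97920472e-06]), 'eef_pos': array([ 0.2921065 , -0.60785168,  0.23005714]), 'tcp_rot': array([ 9.75040140e-01,  2.22025967e-01, -7.86858850e-05, -1.09008038e-03]), 'contact_force': array([-0.80162866,  0.43835097,  0.2100173 ]), 'wrist_torque': array([-0.00570335, -0.03801442, -0.02148701]), 'finger_force': 0.0, 'opening': 1.0011887254766478}
```

View pics/top1.png

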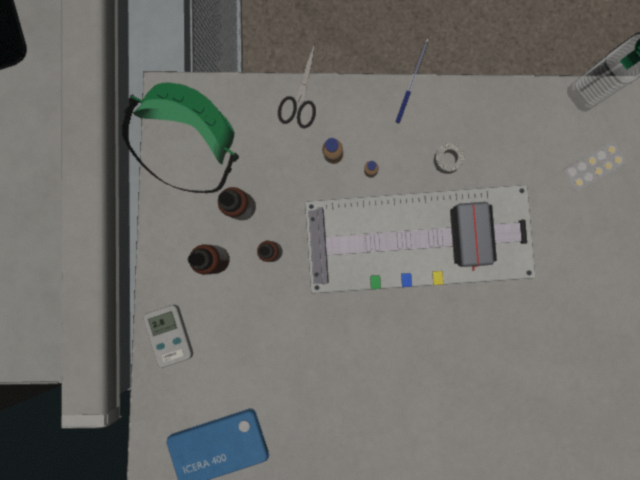

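View pics/scene1.png

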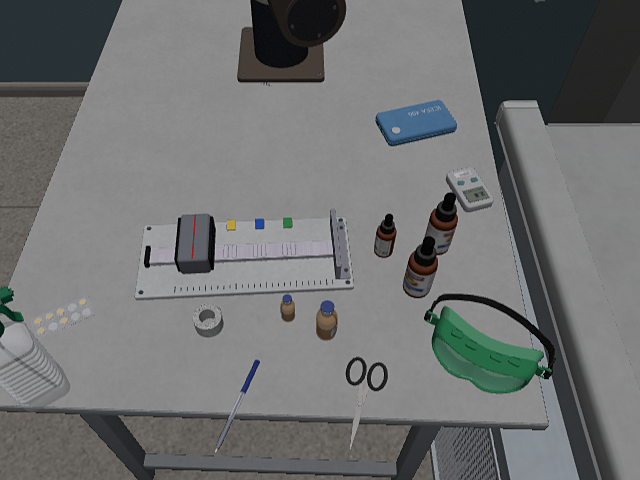

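Top view: the stop is at about (474,235) and its pointer at (473,268). Tabs are green (376,282), blue (407,280) and yellow (438,278), and the fence is at (318,245). So green marks the far notch. The roll, vials and bottles stand clear of the push line.

```bash
cat >> h.py <<'E'
def ray(n,uv,z,T=None):
    i=ctrl.camera_info(n); K=i["K"]
    W=np.linalg.inv(i["camera_from_world"]) if T is None else T
    d=W[:3,:3]@np.linalg.solve(K,[*uv,1.]); o=W[:3,3]
    return o+d*(z-o[2])/d[2]
def blob(p,lo,hi,roi=None,amin=30):
    h=cv2.cvtColor(p,cv2.COLOR_RGB2HSV); m=cv2.inRange(h,lo,hi)
    if roi: k=np.zeros_like(m); k[roi[1]:roi[3],roi[0]:roi[2]]=1; m*=k
    n,l,s,c=cv2.connectedComponentsWithStats(m)
    return [(s[i,4],c[i],s[i,:4]) for i in range(1,n) if s[i,4]>=amin]
E
python3 - <<'E'
from h import *
C={"green":((45,100,60),(85,255,255)),"blue":((100,120,80),(125,255,255)),"yellow":((18,110,120),(35,255,255)),"red":((0,120,90),(8,255,255))}
roi={"top":(300,180,545,300),"scene":(130,205,360,300)}
for n in roi:
    z=np.load(f"pics/{n}.npz"); p=z["p"]
    P={}
    for c,(lo,hi) in C.items():
        for a,u,b in blob(p,lo,hi,roi[n],8):
            print(n,c,a,u.round(1),b,ray(n,u,.071 if c=="red" else .016).round(4)); P[c]=ray(n,u,.016)
    v=P["green"]-P["yellow"]; print("yaw of gauge y from world y (deg, ccw)",np.degrees(np.arctan2(-v[0],v[1])),np.linalg.norm(v))
# base plate outline
q=np.load("pics/top.npz")["p"]; 
print([ray("top",u,.012).round(4) for u in [(308,202),(524,186),(533,276),(315,292)]])
s=ctrl.get_state(); print(R.from_quat(s["tcp_rot"]).as_matrix().round(3), ctrl.tcp_to_grasp)
E
```

```text
top green 109 [375.  281.8] [371 276   9  13] [0.5008 0.019  0.016 ]
top blue 115 [406.2 279.9] [402 274  10  13] [ 0.5029 -0.0309  0.016 ]
top yellow 130 [437.5 277.6] [433 271  10  14] [ 0.5055 -0.0809  0.016 ]
top red 8 [474.  218.5] [474 215   1   8] [ 0.5948 -0.1302  0.071 ]
top red 9 [475. 230.] [475 226   1   9] [ 0.5774 -0.1311  0.071 ]
top red 9 [476. 242.] [476 238   1   9] [ 0.5593 -0.132   0.071 ]
top red 11 [477. 253.] [477 248   1  11] [ 0.5428 -0.133   0.071 ]
yaw of gauge y from world y (deg, ccw) 2.6876704191262517 0.10002158235442118
scene green 79 [287.1 221.9] [283 218   9  10] [0.5014 0.0189 0.016 ]
scene blue 90 [259.  223.5] [255 219   9  10] [ 0.5045 -0.0309  0.016 ]
scene blue 37 [286.8 297.2] [283 295   9   5] [0.6567 0.0201 0.016 ]
scene yellow 90 [231.  224.5] [227 220   9  10] [ 0.5064 -0.0803  0.016 ]
scene red 54 [193.3 235.6] [192 215   4  43] [ 0.5718 -0.1311  0.071 ]
yaw of gauge y from world y (deg, ccw) 2.846744023498957 0.09927889192668395
[array([0.6327, 0.1247, 0.012 ]), array([ 0.6494, -0.224 ,  0.012 ]), array([ 0.5048, -0.2327,  0.012 ]), array([0.4861, 0.1163, 0.012 ])]
[[ 0.901  0.433 -0.001]
 [ 0.433 -0.901  0.002]
 [ 0.    -0.002 -1.   ]] 0.0187
```

Gauge origin is about (0.568,-0.054) with y axis yaw +2.7°. Stop travel is about 0.022 and the green notch is 0.175. I'll shut the fingers and go above the space behind the stop, with tool x along the rail so I push with the fingers' sides.

```bash
python3 -m inch '[{"slide":[2,-1,0],"turn":-0.06,"grip":0},{"slide":[5,-3,0],"turn":-0.15,"grip":0},{"slide":[8,-5,0],"turn":-0.23,"grip":0},{"slide":[11,-6.5,0],"turn":-0.31,"grip":0},{"slide":[14,-8,0],"turn":-0.39,"grip":0},{"slide":[17,-10,0],"turn":-0.47,"grip":0},{"slide":[20,-12,1],"turn":-0.55,"grip":0},{"slide":[23,-13.5,2],"turn":-0.63,"grip":0},{"slide":[26,-15,3],"turn":-0.71,"grip":0},{"slide":[29,-17,4],"turn":-0.79,"grip":0},{"slide":[32,-19,5],"turn":-0.87,"grip":0},{"slide":[35,-20.5,6],"turn":-0.95,"grip":0},{"slide":[38,-22,7],"turn":-1.03,"grip":0},{"slide":[40,-23.5,8],"turn":-1.1,"grip":0},{"slide":[42,-24.6,8],"turn":-1.15,"grip":0},{"slide":[43.6,-25.6,8],"turn":-1.17,"grip":0},{"slide":[43.6,-25.6,8],"turn":-1.17,"grip":0},{"slide":[43.6,-25.6,8],"turn":-1.17,"grip":0},{"slide":[43.6,-25.6,8],"turn":-1.17,"grip":0}]' 40
python3 - <<'E'
from h import *
s=ctrl.get_state(); p,d=ctrl.read_camera("wrist"); cv2.imwrite("pics/w1.png",p[:,:,::-1])
print(s["eef_pos"],R.from_quat(s["tcp_rot"]).as_matrix().round(3),s["opening"]); np.savez("pics/w1.npz",p=p,d=d,e=s["eef_pos"],q=s["tcp_rot"])
E
```

```text
time: 2.0
eef_pos: [0.574, -0.1895, 0.1511]
tcp_rot: [0.691, 0.723, -0.0, -0.0]
contact_force: [0.3, -0.3, -0.2]
opening: -0.001
finger_force: 0.0
[ 0.57397118 -0.18946277  0.15110982] [[-0.046  0.999 -0.001]
 [ 0.999  0.046 -0.   ]
 [-0.    -0.001 -1.   ]] -0.0007876715204914362
```

View pics/w1.png

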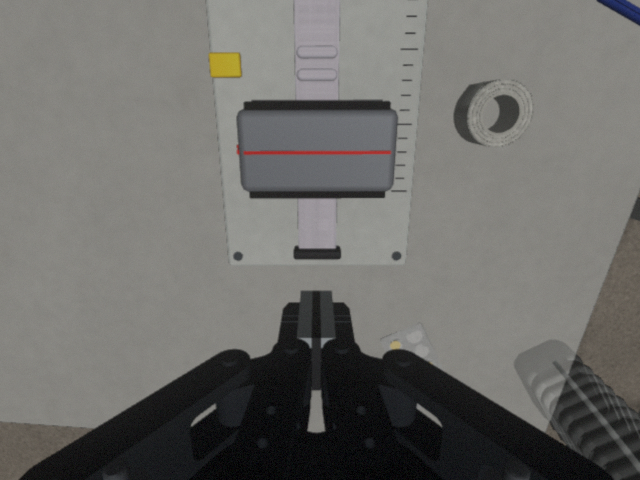

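Wrist view: fingers (317,300) are centred on the rail behind the end cap. The stop's red line is at row 152, the rear pad edge at row 197 and the yellow tab at (225,65). Next I'll measure the pad and line relative to the TCP.

```bash
python3 - <<'E'
from h import *
z=np.load("pics/w1.npz"); T=np.eye(4); T[:3,:3]=R.from_quat(z["q"]).as_matrix(); T[:3,3]=z["e"]
W=T@ctrl.camera_info("wrist")["T_tool_cam"]
for n,u,h in [("line",(317,152.5),.071),("padrear",(317,197),.068),("padfront",(317,101),.068),("yellow",(225,65),.016),("rail",(317,230),.022),("cap",(317,249),.026)]:
    w=ray("wrist",u,h,W); print(n,w.round(4),"in tool cm",(100*T[:3,:3].T@(w-z["e"])).round(2))
E
```

```text
line [ 0.5719 -0.1305  0.071 ] in tool cm [5.9  0.07 8.01]
padrear [ 0.5733 -0.1585  0.068 ] in tool cm [3.09 0.08 8.31]
padfront [ 0.5705 -0.1013  0.068 ] in tool cm [8.82 0.07 8.31]
yellow [ 0.5055 -0.08    0.016 ] in tool cm [11.25 -6.32 13.51]
rail [ 0.5752 -0.196   0.022 ] in tool cm [-0.65  0.1  12.91]
cap [ 0.5759 -0.2104  0.026 ] in tool cm [-2.1   0.1  12.51]
```

```bash
python3 -m inch '[{"slide":[0,0,3],"turn":0,"grip":0},{"slide":[0,0,6],"turn":0,"grip":0},{"slide":[0,0,9],"turn":0,"grip":0},{"slide":[0,0,10.5],"turn":0,"grip":0},{"slide":[0,0,10.5],"turn":0,"grip":0},{"slide":[0.5,0,10.5],"turn":0,"grip":0},{"slide":[1,0,10.5],"turn":0,"grip":0},{"slide":[1.4,0,10.5],"turn":0,"grip":0},{"slide":[1.8,0,10.5],"turn":0,"grip":0},{"slide":[2.2,0,10.5],"turn":0,"grip":0},{"slide":[2.6,0,10.5],"turn":0,"grip":0},{"slide":[3,0,10.5],"turn":0,"grip":0},{"slide":[3,0,10.5],"turn":0,"grip":0}]'
python3 - <<'E'
from h import *
s=ctrl.get_state(); p,d=ctrl.read_camera("top"); u=[ray("top",c,.071) for a,c,b in blob(p,(0,120,90),(8,255,255),(300,180,545,300),8)]
print(np.mean(u,0),s["eef_pos"])
E
```

```text
time: 3.35
eef_pos: [0.573, -0.1582, 0.0463]
tcp_rot: [0.69, 0.724, 0.0, -0.0]
contact_force: [-0.4, 0.4, -0.3]
opening: -0.002
finger_force: 0.1
[ 0.56669817 -0.11936064  0.071     ] [ 0.57296202 -0.15815935  0.04629312]
```

```bash
python3 -m inch '[{"slide":[0.5,0,0],"turn":0,"grip":0},{"slide":[1,0,0],"turn":0,"grip":0},{"slide":[1.5,0,0],"turn":0,"grip":0},{"slide":[2,0,0],"turn":0,"grip":0},{"slide":[2.4,0,0],"turn":0,"grip":0},{"slide":[2.8,0,0],"turn":0,"grip":0},{"slide":[3.2,0,0],"turn":0,"grip":0},{"slide":[3.6,0,0],"turn":0,"grip":0},{"slide":[4,0,0],"turn":0,"grip":0},{"slide":[4.4,0,0],"turn":0,"grip":0},{"slide":[4.8,0,0],"turn":0,"grip":0},{"slide":[5.2,0,0],"turn":0,"grip":0},{"slide":[5.6,0,0],"turn":0,"grip":0},{"slide":[6,0,0],"turn":0,"grip":0},{"slide":[6.4,0,0],"turn":0,"grip":0},{"slide":[6.8,0,0],"turn":0,"grip":0},{"slide":[7.2,0,0],"turn":0,"grip":0},{"slide":[7.6,0,0],"turn":0,"grip":0},{"slide":[8,0,0],"turn":0,"grip":0},{"slide":[8,0,0],"turn":0,"grip":0}]'
cat > look.py <<'E'
from h import *
s=ctrl.get_state(); p,d=ctrl.read_camera("top"); cv2.imwrite("pics/top_last.png",p[150:320,280:560,::-1])
u=[ray("top",c,.071) for a,c,b in blob(p,(0,120,90),(8,255,255),(300,180,545,300),5)]
print(np.round(u,4),s["eef_pos"],s["contact_force"])
E
python3 look.py
```

```text
time: 5.4
eef_pos: [0.5694, -0.079, 0.0464]
tcp_rot: [0.69, 0.724, -0.0, 0.0]
contact_force: [0.8, -3.8, 0.3]
opening: 0.004
finger_force: 1.8
[[ 0.5878 -0.0392  0.071 ]] [ 0.56935014 -0.07896345  0.04643336] [ 0.84503977 -3.81735108  0.30201821]
```

```bash
python3 -m inch '[{"slide":[0.4,0,0],"turn":0,"grip":0},{"slide":[0.8,0,0],"turn":0,"grip":0},{"slide":[1.2,0,0],"turn":0,"grip":0},{"slide":[1.5,0,0],"turn":0,"grip":0},{"slide":[1.8,0,0],"turn":0,"grip":0},{"slide":[2.1,0,0],"turn":0,"grip":0},{"slide":[2.4,0,0],"turn":0,"grip":0},{"slide":[2.7,0,0],"turn":0,"grip":0},{"slide":[3,0,0],"turn":0,"grip":0},{"slide":[3.3,0,0],"turn":0,"grip":0},{"slide":[3.6,0,0],"turn":0,"grip":0},{"slide":[3.9,0,0],"turn":0,"grip":0},{"slide":[4.2,0,0],"turn":0,"grip":0},{"slide":[4.4,0,0],"turn":0,"grip":0},{"slide":[4.4,0,0],"turn":0,"grip":0}]'
python3 look.py
```

```text
time: 6.95
eef_pos: [0.5671, -0.0344, 0.0463]
tcp_rot: [0.69, 0.723, 0.0, -0.0]
contact_force: [-0.4, 0.9, 0.6]
opening: -0.002
finger_force: 0.0
[] [ 0.56713379 -0.03436482  0.04627613] [-0.3895086   0.87348517  0.59319464]
```

```bash
python3 -m inch '[{"slide":[0.2,0,0],"turn":0,"grip":0},{"slide":[0.4,0,0],"turn":0,"grip":0},{"slide":[0.5,0,0],"turn":0,"grip":0},{"slide":[0.6,0,0],"turn":0,"grip":0},{"slide":[0.7,0,0],"turn":0,"grip":0},{"slide":[0.8,0,0],"turn":0,"grip":0},{"slide":[0.9,0,0],"turn":0,"grip":0},{"slide":[1,0,0],"turn":0,"grip":0},{"slide":[1.1,0,0],"turn":0,"grip":0},{"slide":[1.2,0,0],"turn":0,"grip":0},{"slide":[1.3,0,0],"turn":0,"grip":0},{"slide":[1.35,0,0],"turn":0,"grip":0},{"slide":[1.35,0,0],"turn":0,"grip":0}]'
python3 look.py; python3 - <<'E'
from h import *
p,d=ctrl.read_camera("wrist"); cv2.imwrite("pics/w2.png",p[:,:,::-1])
E
```

```text
time: 8.3
eef_pos: [0.5664, -0.0209, 0.0462]
tcp_rot: [0.69, 0.724, 0.0, -0.0]
contact_force: [-0.6, -0.2, -0.0]
opening: 0.002
finger_force: 0.0
[] [ 0.5664307  -0.02086977  0.04622392] [-0.58024861 -0.17362371 -0.00131936]
```

View pics/w2.png

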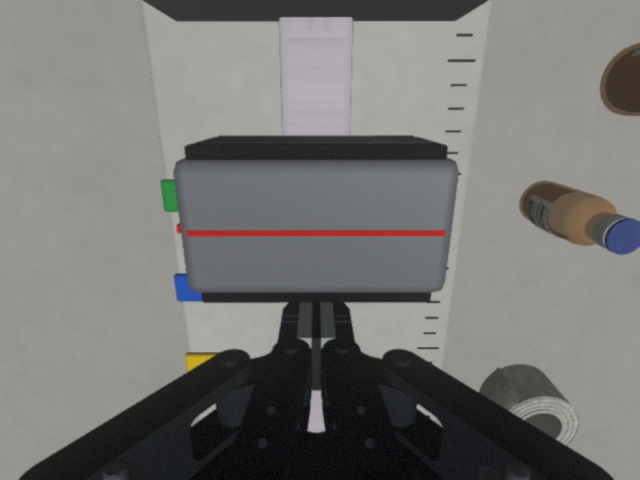

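Wrist view: red line at row 233, pointer tip at (180,229), green tab around (170,195), partly hidden. Heights differ, so I'll cast rays to compare them along the rail.

```bash
python3 - <<'E'
from h import *
s=ctrl.get_state(); T=np.eye(4); T[:3,:3]=R.from_quat(s["tcp_rot"]).as_matrix(); T[:3,3]=s["eef_pos"]
W=T@ctrl.camera_info("wrist")["T_tool_cam"]
for n,u,h in [("line",(317,233),.071),("pointer",(180,229),.033),("padrear",(317,301),.068),("green",(168,195.5),.016),("blue",(185,288),.016)]:
    w=ray("wrist",u,h,W); print(n,w.round(4),"in tool cm",(100*T[:3,:3].T@(w-T[:3,3])).round(2))
E
```

```text
line [0.5648 0.0226 0.071 ] in tool cm [ 4.38  0.04 -2.47]
pointer [0.5036 0.0086 0.033 ] in tool cm [ 3.26 -6.14  1.33]
padrear [ 0.5662 -0.0055  0.068 ] in tool cm [ 1.57  0.05 -2.17]
green [0.4926 0.0196 0.016 ] in tool cm [ 4.42 -7.19  3.03]
blue [ 0.4974 -0.0304  0.016 ] in tool cm [-0.6  -6.94  3.03]
```

The line stands at the green tab within 0.5 mm and has jumped about 4 mm ahead of the fingers. I'll back off and rise, then verify.

```bash
python3 -m inch '[{"slide":[-1,0,0],"turn":0,"grip":0},{"slide":[-3,0,0],"turn":0,"grip":0},{"slide":[-4,0,-1],"turn":0,"grip":0},{"slide":[-5,0,-4],"turn":0,"grip":0},{"slide":[-7,0,-8],"turn":0,"grip":0},{"slide":[-10,0,-12],"turn":0,"grip":0},{"slide":[-13,0,-15],"turn":0,"grip":0},{"slide":[-16,0,-17],"turn":0,"grip":0},{"slide":[-19,0,-17],"turn":0,"grip":0},{"slide":[-22,0,-17],"turn":0,"grip":0},{"slide":[-25,0,-17],"turn":0,"grip":0},{"slide":[-28,0,-17],"turn":0,"grip":0},{"slide":[-28,0,-17],"turn":0,"grip":0},{"slide":[-28,0,-17],"turn":0,"grip":0}]'
python3 look.py; python3 - <<'E'
from h import *
p,d=ctrl.read_camera("scene"); 
for c,lo,hi,z in [("red",(0,120,90),(8,255,255),.071),("green",(45,100,60),(85,255,255),.016)]:
    for a,u,b in blob(p,lo,hi,(130,205,360,300),8): print(c,a,ray("scene",u,z).round(4))
a=p[190:350,120:460,::-1]; b=cv2.imread("pics/top_last.png")
b=cv2.resize(b,(680,413))[:270]; a=cv2.resize(a,(680,320)); cv2.imwrite("pics/fin.png",np.vstack([a,b]))
E
```

```text
time: 9.8
eef_pos: [0.5794, -0.302, 0.2167]
tcp_rot: [0.691, 0.723, 0.0, -0.0]
contact_force: [0.2, 0.6, -0.8]
opening: -0.001
finger_force: 0.0
[[0.588  0.0233 0.071 ]
 [0.5667 0.0223 0.071 ]
 [0.547  0.0213 0.071 ]
 [0.5266 0.0203 0.071 ]] [ 0.5793859  -0.30198014  0.21668874] [ 0.19337901  0.58149267 -0.81270638]
red 54 [0.57   0.0225 0.071 ]
```

View pics/fin.png

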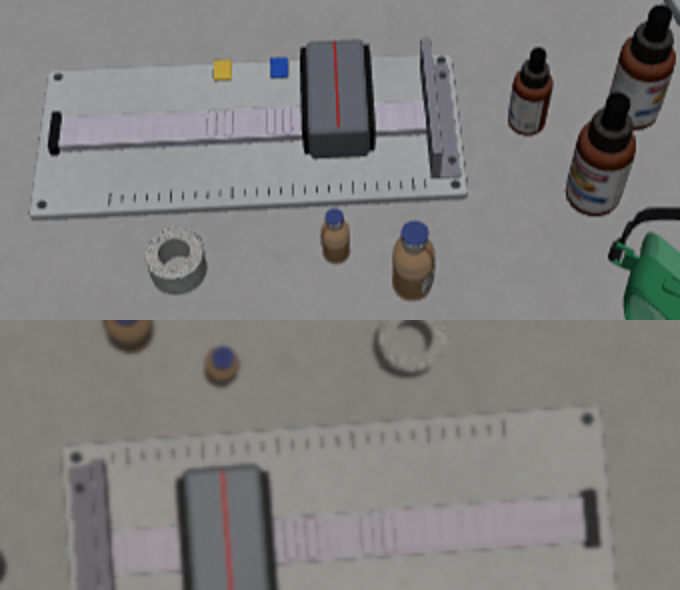

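The stop sits at the green notch: line y is 0.0223 against a target of 0.0221. The loose things are undisturbed and the arm is clear.

```bash
python3 -c "
from plant import ctrl
print(ctrl.sign_off())"
```

```text
the job is handed in; nothing more can be done
None
```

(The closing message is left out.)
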